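# Set out the white foam puppet parts for painting

## Robot

A 6-joint arm with a two-finger parallel gripper is mounted at the origin on the work surface. World frame = base frame: x ahead of the robot, y to its left, z up, the work surface at z = 0. Lengths are in m, angles in rad, forces in N, time in s.
With the tool pointing down it reaches from about 0.25 to 0.725 m from the base axis. Payload 9.7 kg.
Tool frame: the origin (TCP) lies on the mounting face of the last link; the fingertips stand 173 mm ahead of it and the grasp point (between the pads) lies 155 mm ahead of it; z points along the fingers, y is the line along which they close (so a half turn about z gives the same grasp; the last joint's range is limited). The gripper opens to 85 mm and grips with 20 to 120 N. Pads are 22 mm wide; open, the fingers measure 114 mm over their backs; the gripper's body (76 mm by 85 mm) begins 54 mm behind the grasp point. The pads swing forward as they close: fully open they stand 13 mm farther back than shut.
Start: joints at [1.263, 0.087, 0.176, 1.66, 0, 1.571], TCP at [0.167, 0.524, 0.405] pointing down, gripper open.
Joint ranges: [-3.13, 3.13], [-0.85, 1.81], [-1.15, 1.24], [-2.2, 2.28], [-1.44, 1.52], [-3.14, 3.14]. Speed limits (rad/s): [2.22, 2.22, 2.57, 3.14, 3.14, 3.14].

## Interface

Orientations are given as a unit quaternion [w, x, y, z].
In Python, from rig import bot gives the robot as it stands.
- The arm moves only by the tool move_arm, never from a script. Its argument "deltas" is a list of rows, each an object with "delta_pos": the shift along the tool's x, y, z in cm, a list of three; "twist": the turn, a rotation vector about the tool's x, y, z in degrees, a list of three; "gripper": the opening, from 0 (shut) to 1 (fully open). In form: [{"delta_pos": [tx, ty, tz], "twist": [wx, wy, wz], "gripper": gripper}, ...]. A call has 1 to 12 rows; each row is the pose to reach, as a shift and turn from the pose commanded when the call began, along the tool's axes at that moment; what a row does not reach only later rows make up. A row lasts 1/10 s, in which the tool goes at most 50 mm and 8.59 degrees, less where a joint would pass 70% of its speed; a pose out of reach is approached as far as the arm can. A call with a gripper value outside its range is refused whole. The fingers move at their own pace and stop on an object; "newtons" is the grip in N (left out, the last holds). Time passes only in rows, so rows that repeat a pose let the fingers close. It gives the time, the measured TCP pose, the force, the opening and the grip force at its end, in the units of the state.
- bot.state(): the state, without advancing time (a new reading comes with each control period).
- bot.read_camera(name): name is "side" or "top" or "wrist"; returns a dict with "image" (384x512x3 uint8, red, green, blue), "mtx" (3x3 intrinsics, pixels), "camera_from_world" (4x4, takes a point from world to camera coordinates). Camera axes: x right, y up, looking along -z (the intrinsics and any distortion apply to the point x, -y, -z); pixel columns grow to the right and rows downward; lengths in m; the calibration is good to about 2 mm. The wrist camera is an equidistant fisheye: a pixel r from the principal point sees the ray r / f radians off the axis. A picture is of the moment at which its call begins. There is no depth.
- bot.hand_in(): hands the job in; it is judged then, once.
The state is a dict: "clock": time; "q": joint angles; "dq": joint speeds; "joint_torque": joint torques, N m; "tool_pos": TCP position; "orientation": TCP orientation; "ft_force": force on the tool from outside, world axes, zero at the start; "torque": the same for the moment, N m; "opening": finger opening in m; "grasp_force": force on a finger pad.
Only numpy, scipy, OpenCV 4.12 (cv2) and the standard library are available. Lean on these libraries where they do the work, as an engineer would, in place of code of your own. Each camera call takes 0.05 s, during which the arm holds its last target. There are 200 camera calls.

## Task

Set out the four sanded white foam parts for painting, each standing upright the way it stands now, in the middle of the stand of its colour: the drum on the red stand, the head with ears on the yellow one, the foot on the green one and the top hat on the blue one, in any order. Leave the pink foam parts where they are.

Things in the scene. Friction and masses are not known exactly. Their poses are not given: they have to be found in the camera images.
- head_mid (a point): White foam puppet head: a rounded ball with a flat underside and two short ear stubs on top; 58 mm across, upright sides 20 to 32 mm above its underside, 64 mm high with the ears. Point: on its axis, 26 mm above its underside, at the height to grip. z up; the ears lie to either side along y.
- hat_mid (a point): White foam top hat standing on its brim: brim 70 mm diameter and 8 mm thick, above it a straight round crown 44 mm diameter up to 64 mm. Point: on its axis half-way up the crown, 36 mm above its underside. z up.
- drum_mid (a point): White foam drum (the puppet's body): plain upright cylinder, 48 mm diameter, 60 mm high. Point: its centre, 30 mm above its underside. z up.
- foot_mid (a point): White foam foot: flat-topped block with one rounded end (D-shaped from above), 76 mm long along x (rounded toe towards +x), 42 mm wide along y, 46 mm high. Point: its centre, 23 mm above its underside. z up.
- pink_drum_mid (a point): Pink foam drum, same shape and size as the white drum. Not wanted: leave it. Point: its centre, 30 mm above its underside.
- pink_foot_mid (a point): Pink foam foot, same shape and size as the white foot. Not wanted: leave it. Point: its centre, 23 mm above its underside.
- stand_red: Low round painting stand, fixed to the table, red body and red outer ring on top, bare-wood centre (66 mm across); 90 mm diameter, flat top 24 mm above the table. Origin: centre of its underside, on the table.
- stand_yellow: Low round painting stand, fixed to the table, yellow body and yellow outer ring on top, bare-wood centre (66 mm across); 90 mm diameter, flat top 24 mm above the table. Origin: centre of its underside, on the table.
- stand_green: Low round painting stand, fixed to the table, green body and green outer ring on top, bare-wood centre (66 mm across); 90 mm diameter, flat top 24 mm above the table. Origin: centre of its underside, on the table.
- stand_blue: Low round painting stand, fixed to the table, blue body and blue outer ring on top, bare-wood centre (66 mm across); 90 mm diameter, flat top 24 mm above the table. Origin: centre of its underside, on the table.

How it is judged:
At the end, for the whole second after the job is handed in: The white drum stands on the red stand, the white head on the yellow, the white foot on the green and the white hat on the blue: each within 15 mm of the stand's centre, upright within 0.12 rad, resting on its top (height within 5 mm); each pink part is within 25 mm of where it began (horizontal distance between head_mid and stand_yellow below 0.015 m and angle between each of head_mid, hat_mid, drum_mid, foot_mid's own z axis and vertical below 0.12 rad and z of head_mid in the frame of stand_yellow between 0.045 and 0.055 m and horizontal distance between hat_mid and stand_blue below 0.015 m and z of hat_mid in the frame of stand_blue between 0.055 and 0.065 m and horizontal distance between drum_mid and stand_red below 0.015 m and z of drum_mid in the frame of stand_red between 0.049 and 0.059 m and horizontal distance between foot_mid and stand_green below 0.015 m and z of foot_mid in the frame of stand_green between 0.042 and 0.052 m and distance of each of pink_drum_mid, pink_foot_mid from where it was at the start of the episode below 0.025 m); the robot touches nothing.
It fails at once if the pink drum is moved by more than 25 mm (distance of pink_drum_mid from where it was at the start of the episode above 0.025 m).
It fails at once if the pink foot is moved by more than 25 mm (distance of pink_foot_mid from where it was at the start of the episode above 0.025 m).
It also fails if it takes over 99 s, if anything falls off the work surface, if the arm or the gripper's body presses on something with over 40 N, if the wrist force passes 120 N, or if a joint passes its speed limit or range.

## Working session

There is one attempt and no reset: what is moved stays moved. The work goes in short steps, Python scripts to look and compute and a tool call to move; the robot and the scene stay as the last step left them, time stands still between calls to the robot, and variables do not carry over. Pictures are saved under pics/ and viewed, at most 14 in all, crops included, and the job is handed in when it is done.

Besides the shell and the picture viewer there is one more tool, called after ">>>" as name([rows], argument=value, ...), one row to a line, values as JSON. move_arm: Moves the arm, as the interface text tells. Its arguments: {"type":"object","properties":{"deltas":{"type":"array","items":{"type":"object","properties":{"delta_pos":{"type":"array","items":{"type":"number"}},"twist":{"type":"array","items":{"type":"number"}},"gripper":{"type":"number"}}}},"newtons":{"type":"number"}},"required":["deltas"]}

```bash
mkdir -p pics; cat > h.py <<'E'
import numpy as np,cv2,pickle
from rig import bot
def snap(n,f):
    r=bot.read_camera(n); cv2.imwrite('pics/'+f+'.png',cv2.resize(r['image'][:,:,::-1],None,fx=1.5,fy=1.5,interpolation=cv2.INTER_CUBIC)); pickle.dump(r,open('pics/'+f+'.pkl','wb')); return r
def ray(r,u,v):
    K=r['mtx'];T=np.array(r['camera_from_world']);d=np.array([(u-K[0][2])/K[0][0],-(v-K[1][2])/K[1][1],-1.])
    R=T[:3,:3];return -R.T@T[:3,3],R.T@d
def at(r,u,v,z):
    c,d=ray(r,u,v);return c+d*(z-c[2])/d[2]
def proj(r,p):
    K=r['mtx'];T=np.array(r['camera_from_world']);c=T[:3,:3]@np.array(p)+T[:3,3]
    return K[0][0]*c[0]/-c[2]+K[0][2],K[1][1]*c[1]/c[2]+K[1][2]
E
python3 - <<'E'
from h import *
for n in('top','side'):
    r=snap(n,n+'0');print(r.keys(),r['mtx'],r['camera_from_world'])
print(bot.state())
E
```

```text
dict_keys(['image', 'mtx', 'camera_from_world']) [[353.74892443   0.         257.43228997]
 [  0.         353.74892443 195.21575009]
 [  0.           0.           1.        ]] [[ 0.02619016 -0.99957639  0.01269313 -0.03385332]
 [ 0.99771361  0.0269285   0.0619872  -0.50963933]
 [-0.06230275  0.01104065  0.99799623 -1.02774145]
 [ 0.          0.          0.          1.        ]]
dict_keys(['image', 'mtx', 'camera_from_world']) [[361.79279265   0.         258.24813969]
 [  0.         361.79279265 191.12947008]
 [  0.           0.           1.        ]] [[ 0.99205769 -0.12574589  0.0030846  -0.49900493]
 [ 0.05940199  0.48997941  0.86970775 -0.09255767]
 [-0.11087357 -0.86261703  0.4935574  -1.01157412]
 [ 0.          0.          0.          1.        ]]
{'clock': 0.1, 'q': array([1.26298837e+00, 8.73950625e-02, 1.75225281e-01, 1.65980127e+00,
       1.19172386e-06, 1.57077600e+00]), 'dq': array([-0.00070421, -0.00017339,  0.00093318, -0.00056227, -0.00099041,
       -0.00072461]), 'joint_torque': array([-2.52056952e-04, -5.21560013e+01,  4.65654373e+01,  1.59479713e-02,
        2.57415832e-05, -1.23082813e-05]), 'tool_pos': array([0.16663386, 0.52415096, 0.40406546]), 'orientation': array([-9.06353089e-05,  1.53287058e-01,  9.88181528e-01, -5.80325178e-04]), 'ft_force': array([-0.79666714, -0.34078174,  0.03304309]), 'torque': array([0.00675419, 0.02469457, 0.0028346 ]), 'grasp_force': 0.0, 'opening': 0.08527721075700856}
```

View pics/top0.png

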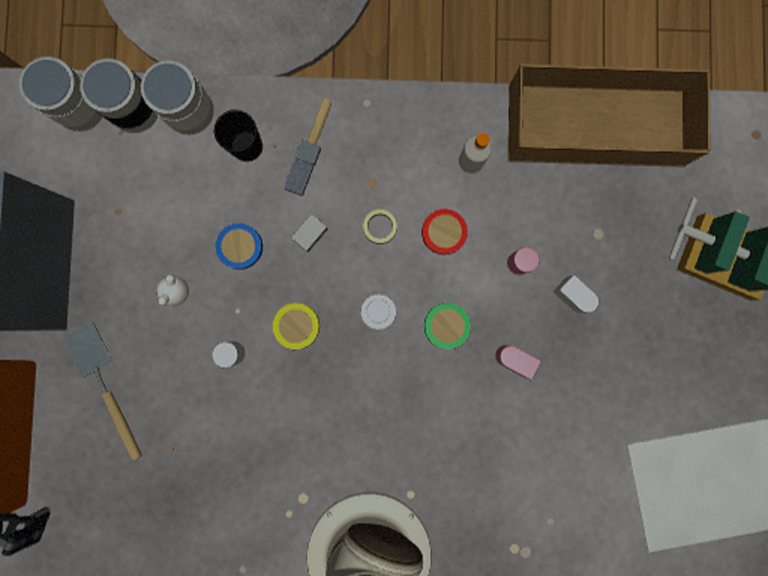

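View pics/side0.png

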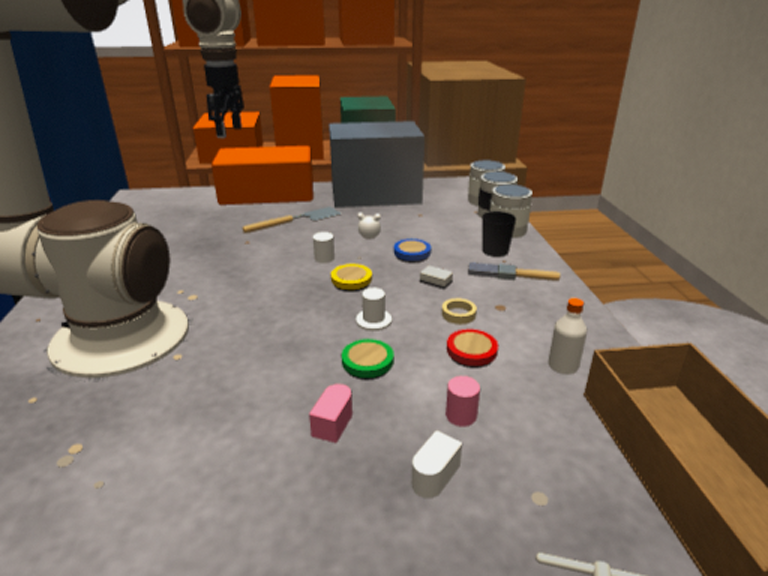

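```bash
cat > fit.py <<'E'
from h import *
from scipy.optimize import minimize
t=np.linspace(0,2*np.pi,60)
def cyl(r,z0,z1): return [np.c_[r*np.cos(t),r*np.sin(t),0*t+z] for z in(z0,z1)]
def foot(r=.021):
    a=np.linspace(-np.pi/2,np.pi/2,30);o=np.r_[np.c_[.017+r*np.cos(a),r*np.sin(a)],[[-.038,r],[-.038,-r]]]
    return np.vstack([np.c_[o,0*o[:,0]+z] for z in(0,.046)])
S={'drum':[np.vstack(cyl(.024,0,.06))],'foot':[foot()],'hat':[np.vstack(cyl(.035,0,.008)),np.vstack(cyl(.022,.008,.064))],
 'head':[np.vstack([np.c_[r*np.cos(t),r*np.sin(t),0*t+z] for z,r in((0,.018),(.01,.026),(.02,.029),(.032,.029),(.044,.024),(.052,.014))])],'stand':[np.vstack(cyl(.045,0,.024))]}
def sil(r,shape,p,k=4):
    m=np.zeros((384*k,512*k),np.uint8);c,s=np.cos(p[2]),np.sin(p[2])
    for P in S[shape]:
        Q=P@np.array([[c,s,0],[-s,c,0],[0,0,1]])+[p[0],p[1],p[3] if len(p)>3 else 0]
        uv=np.array([proj(r,q) for q in Q]);cv2.fillConvexPoly(m,cv2.convexHull(np.round((uv+.5)*k).astype(np.int32)),255)
    return cv2.resize(m,(512,384),interpolation=cv2.INTER_AREA)/255.
def mask(r,kind):
    h=cv2.cvtColor(r['image'],cv2.COLOR_RGB2HSV).astype(int);H,s,v=h[...,0],h[...,1],h[...,2]
    if kind=='white':return (s<45)&(v>125)
    if kind=='pink':return (s>70)&(H>160)&(H<176)&(v>80)
    lo,hi={'red':(177,4),'yellow':(24,34),'green':(50,75),'blue':(100,120)}[kind]
    return ((H>=lo)|(H<=hi) if lo>hi else (H>=lo)&(H<=hi))&(s>140)&(v>50)
def fit(rs,kind,shape,p0,yaw=False,z=0):
    ws=[]
    for r in rs:
        c=proj(r,[p0[0],p0[1],.03]);n,l,st,_=cv2.connectedComponentsWithStats(mask(r,kind).astype(np.uint8),connectivity=8)
        yy,xx=np.mgrid[:384,:512];near=(np.hypot(xx-c[0],yy-c[1])<30)
        m=np.zeros((384,512),np.uint8)
        ok=[i for i in range(1,n) if (near&(l==i)).sum()>.8*st[i,4] and st[i,4]>25];
        for i in ok:m[l==i]=1
        if shape=='stand':
            cs=np.argwhere(m)[:,::-1].astype(np.int32);cv2.fillConvexPoly(m,cv2.convexHull(cs),1)
        ws.append(m)
    def f(p):
        q=[p[0]/100,p[1]/100,p[2]*.3 if yaw else 0,z]
        return sum(np.abs(sil(r,shape,q)-m).sum()/max(m.sum(),1) for r,m in zip(rs,ws))
    best=min((minimize(f,[p0[0]*100,p0[1]*100,a/.3],method='Nelder-Mead',options=dict(initial_simplex=np.array([p0[0]*100,p0[1]*100,a/.3])+np.array([[0,0,0],[1,0,0],[0,1,0],[0,0,1]]),xatol=.005)) for a in (np.arange(0,6.2,.785) if yaw else [0])),key=lambda o:o.fun)
    return best.x[0]/100,best.x[1]/100,best.x[2]*.3,best.fun,[int(w.sum()) for w in ws]
E
python3 - <<'E'
from fit import *
a,b=[pickle.load(open('pics/%s0.pkl'%n,'rb')) for n in('top','side')]
for k,s,u,v,y,z in [('red','stand',445,232,0,.024),('yellow','stand',296,327,0,.024),('green','stand',447,326,0,.024),('blue','stand',239,246,0,.024),
 ('white','drum',225,355,0,.06),('white','head',173,291,0,.05),('white','hat',378,312,0,.06),('white','foot',578,294,1,.046),('pink','drum',525,260,0,.06),('pink','foot',519,362,1,.046)]:
    p=at(a,u/1.5,v/1.5,z)
    print(k,s,p[:2].round(4),*[np.round(np.array(fit(R,k,s,p,y)[:4]),4).tolist()+[fit(R,k,s,p,y)[4]] if not y or len(R)==2 else '' for R in([a,b],[a],[b])])
# ears
print('ears',at(a,170/1.5,280/1.5,.058),at(a,164/1.5,300/1.5,.058))
c=cv2.resize(a['image'][165:260,90:190,::-1],None,fx=6,fy=6,interpolation=cv2.INTER_CUBIC);cv2.imwrite('pics/c1.png',c)
E
```

```text
red stand [ 0.6329 -0.1329] [0.6364, -0.1308, -0.0276, 0.2183, [735, 689]] [0.6367, -0.1313, -0.1418, 0.0553, [735]] [0.6386, -0.1222, -0.509, 0.1357, [689]]
yellow stand [0.4387 0.1529] [0.4423, 0.157, 0.0155, 0.3707, [761, 358]] [0.4422, 0.1558, -0.062, 0.0445, [761]] [0.4429, 0.1733, -0.83, 0.2695, [358]]
green stand [ 0.4484 -0.1404] [0.4502, -0.1394, -0.0029, 0.2508, [725, 721]] [0.4501, -0.1401, 0.0909, 0.0657, [725]] [0.4499, -0.1296, -0.1306, 0.1556, [721]]
blue stand [0.5938 0.2699] [0.5967, 0.2754, -0.1658, 0.4691, [741, 267]] [0.5968, 0.2747, -0.1953, 0.088, [741]] [0.5976, 0.2894, -0.2374, 0.3512, [267]]
white drum [0.3835 0.2773] [-7.8899, 19.3729, -355.1333, 1.0, [225, 0]] [0.3847, 0.2815, -0.0054, 0.4679, [225]] [0.5592, 20.5808, -320.1556, 0.0, [0]]
white head [0.5008 0.3837] [2.6408, 21.4304, -427.5, 1.0, [241, 0]] [0.506, 0.4048, -0.2769, 0.4891, [241]] [2.6408, 21.4304, -427.5, 0.0, [0]]
white hat [ 0.4711 -0.0054] [2.7233, 21.2768, -248.2, 1.0, [441, 0]] [0.474, -0.0043, 0.0154, 0.0475, [441]] [2.7233, 21.2768, -248.2, 0.0, [0]]
white foot [ 0.5162 -0.3881] [4.347, 22.2532, 82.2356, 1.0, [346, 0]]  
pink drum [ 0.5771 -0.2816] [0.4336, -0.0213, -2.9278, 236.37, [0, 441]] [0.4336, -0.0213, -2.9271, 234.4549, [0]] [0.5802, -0.2809, 0.1604, 0.5563, [441]]
pink foot [ 0.3836 -0.2759] [0.3955, -0.2543, 1.3125, 422.3683, [0, 671]]  
ears [0.52092703 0.38723877 0.058     ] [0.48300665 0.3965029  0.058     ]
```

View pics/c1.png

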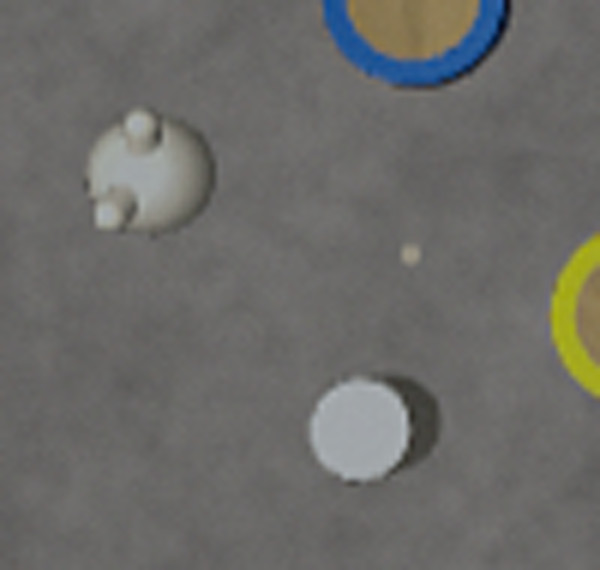

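```bash
python3 - <<'E'
from fit import *
a,b=[pickle.load(open('pics/%s0.pkl'%n,'rb')) for n in('top','side')]
for k in('red','yellow','green','blue'):
    for r in(a,b):
        m=cv2.morphologyEx(mask(r,k).astype(np.uint8),cv2.MORPH_CLOSE,np.ones((3,3)))
        cs,h=cv2.findContours(m,cv2.RETR_CCOMP,cv2.CHAIN_APPROX_NONE)
        for c,hh in zip(cs,h[0]):
            if hh[3]>=0 and cv2.contourArea(c)>40:
                M=cv2.moments(c);print(k,at(r,M['m10']/M['m00'],M['m01']/M['m00'],.024)[:2].round(4),cv2.contourArea(c))
def blob(r,u,v,f=lambda h:(h[...,1]<45)&(h[...,2]>125),R=22):
    m=f(cv2.cvtColor(r['image'],cv2.COLOR_RGB2HSV)).astype(np.uint8);yy,xx=np.mgrid[:384,:512];m[np.hypot(xx-u,yy-v)>R]=0
    n,l,st,ce=cv2.connectedComponentsWithStats(m);i=1+np.argmax(st[1:,4]);return l==i,ce[i],st[i]
for n,u,v,z in(('drum',150,237,.06),('foot',386,196,.046)):
    m,c,s=blob(a,u,v);print(n,at(a,*c,z).round(4),s)
    if n=='foot':
        pts=np.argwhere(m)[:,::-1];W=np.array([at(a,*q,.046)[:2] for q in pts]);rc=cv2.minAreaRect((W*1000).astype(np.float32));print(rc)
print('head ball',at(a,115,194,.027).round(4),'ears',at(a,113.5,185.8,.058).round(4),at(a,108.3,200.3,.058).round(4))
for n,u,v in(('hat',374,291),('drum',323,240),('head',369,228),('foot',436,465)):
    print(n,at(b,u/1.5,v/1.5,.06).round(3))
big=[b['image'][130:225,195:295],b['image'][275:340,250:330]]
cv2.imwrite('pics/c2.png',cv2.resize(big[0][:,:,::-1],None,fx=6,fy=6,interpolation=cv2.INTER_CUBIC))
c=a['image'][140:260,320:420,::-1];cv2.imwrite('pics/c3.png',cv2.resize(c,None,fx=5,fy=5,interpolation=cv2.INTER_CUBIC))
E
```

```text
red [ 0.6356 -0.1313] 443.5
red [ 0.6362 -0.1314] 347.5
yellow [0.4416 0.1551] 430.0
yellow [0.4423 0.1547] 164.0
green [ 0.45   -0.1404] 477.0
green [ 0.4499 -0.1409] 360.5
blue [0.5957 0.2732] 453.0
drum [0.3849 0.279  0.06  ] [141 228  17  17 225]
foot [ 0.5156 -0.3921  0.046 ] [374 184  25  24 346]
((514.6393432617188, -393.5674743652344), (73.53421020507812, 41.43561935424805), 48.53645324707031)
head ball [0.502  0.3936 0.027 ] ears [0.5234 0.3869 0.058 ] [0.4821 0.3994 0.058 ]
hat [0.478 0.008 0.06 ]
drum [0.386 0.254 0.06 ]
head [0.498 0.31  0.06 ]
foot [ 0.509 -0.428  0.06 ]
```

View pics/c2.png

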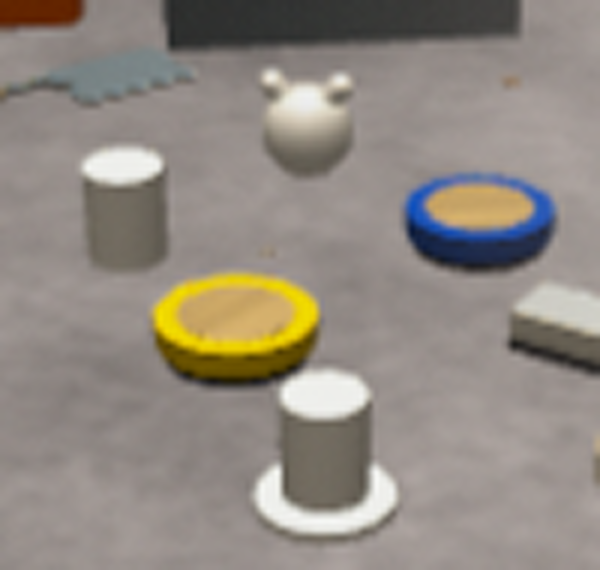

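View pics/c3.png

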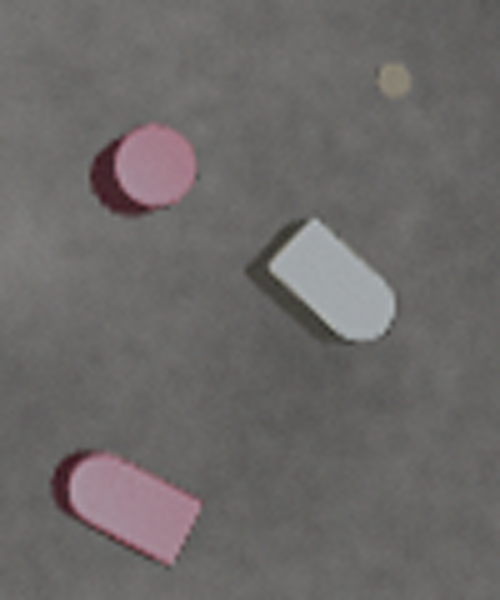

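```bash
cat > go.py <<'E'
import sys
from h import *
from scipy.spatial.transform import Rotation as Ro
# args: x,y,z[,psi] ... world TCP waypoints -> delta cm / twist deg from current pose
s=bot.state();w,x,y,z=s['orientation'];R=Ro.from_quat([x,y,z,w]).as_matrix()
print('t',round(s['clock'],2),s['tool_pos'].round(4),'psi',np.degrees(np.arctan2(R[1,1],R[0,1])).round(1),'q',s['q'].round(2),'open',round(s['opening'],4))
for a in sys.argv[1:]:
    v=[float(k) for k in a.split(',')];psi=np.radians(v[3] if len(v)>3 else 72.4)
    T=np.c_[[np.sin(psi)*-1,np.cos(psi),0],[np.cos(psi),np.sin(psi),0],[0,0,-1]]
    print(a,'cm',(R.T@(np.array(v[:3])-s['tool_pos'])*100).round(2),'tw',np.degrees(Ro.from_matrix(R.T@T).as_rotvec()).round(1))
E
python3 go.py .385,.279,.29 .385,.279,.185
```

```text
t 0.1 [0.1666 0.5242 0.4041] psi 72.4 q [1.26 0.09 0.18 1.66 0.   1.57] open 0.0853
.385,.279,.29 cm [-28.24 -16.73  11.43] tw [-0.1 -0.  -0. ]
.385,.279,.185 cm [-28.24 -16.72  21.93] tw [-0.1 -0.  -0. ]
```

>>> move_arm([
  {"delta_pos":[-28.2,-16.7,11.4],"twist":[0,0,0],"gripper":1},
  {"delta_pos":[-28.2,-16.7,11.4],"twist":[0,0,0],"gripper":1},
  {"delta_pos":[-28.2,-16.7,11.4],"twist":[0,0,0],"gripper":1},
  {"delta_pos":[-28.2,-16.7,11.4],"twist":[0,0,0],"gripper":1},
  {"delta_pos":[-28.2,-16.7,11.4],"twist":[0,0,0],"gripper":1},
  {"delta_pos":[-28.2,-16.7,11.4],"twist":[0,0,0],"gripper":1},
  {"delta_pos":[-28.2,-16.7,11.4],"twist":[0,0,0],"gripper":1},
  {"delta_pos":[-28.2,-16.7,11.4],"twist":[0,0,0],"gripper":1},
  {"delta_pos":[-28.2,-16.7,11.4],"twist":[0,0,0],"gripper":1},
  {"delta_pos":[-28.2,-16.7,11.4],"twist":[0,0,0],"gripper":1},
], newtons=25)

```text
clock: 1.1
tool_pos: [0.3845, 0.2801, 0.291]
orientation: [-0.0, 0.153, 0.988, 0.0]
ft_force: [0.3, 0.3, -0.4]
opening: 0.0852
grasp_force: 0.0
```

```bash
python3 go.py .385,.279,.29 .385,.279,.185; python3 -c "
from h import *
snap('wrist','w1')"
```

```text
t 1.1 [0.3845 0.2801 0.291 ] psi 72.4 q [ 0.63 -0.1  -0.23  1.44  0.    0.94] open 0.0852
.385,.279,.29 cm [-0.08 -0.09  0.1 ] tw [ 0. -0. -0.]
.385,.279,.185 cm [-0.08 -0.09 10.6 ] tw [ 0. -0. -0.]
```

View pics/w1.png

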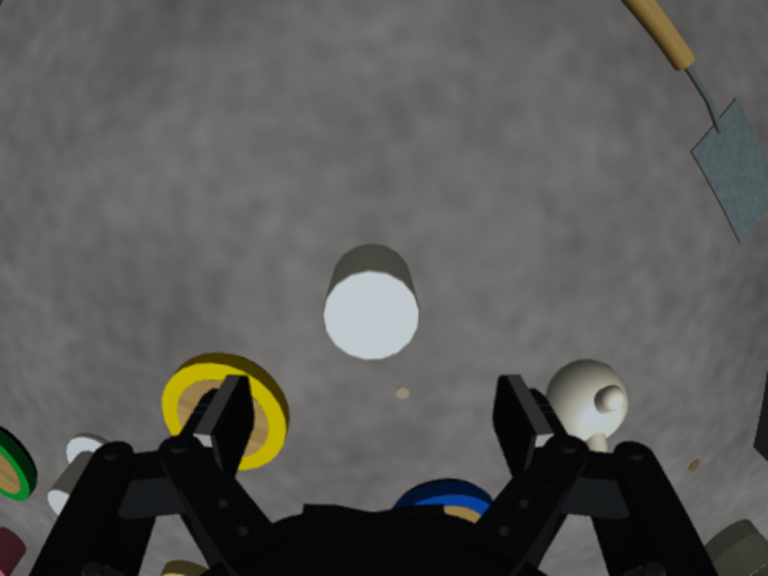

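The drum (top centre at about 371,315) is centred between the fingers, which are at 235 and 510. I'll descend, grip and lift.

>>> move_arm([
  {"delta_pos":[-0.1,-0.1,5],"twist":[0,0,0],"gripper":1},
  {"delta_pos":[-0.1,-0.1,9],"twist":[0,0,0],"gripper":1},
  {"delta_pos":[-0.1,-0.1,10.6],"twist":[0,0,0],"gripper":1},
  {"delta_pos":[-0.1,-0.1,10.6],"twist":[0,0,0],"gripper":1},
  {"delta_pos":[-0.1,-0.1,10.6],"twist":[0,0,0],"gripper":0},
  {"delta_pos":[-0.1,-0.1,10.6],"twist":[0,0,0],"gripper":0},
  {"delta_pos":[-0.1,-0.1,10.6],"twist":[0,0,0],"gripper":0},
  {"delta_pos":[-0.1,-0.1,10.6],"twist":[0,0,0],"gripper":0},
  {"delta_pos":[-0.1,-0.1,10.6],"twist":[0,0,0],"gripper":0},
  {"delta_pos":[-0.1,-0.1,10.6],"twist":[0,0,0],"gripper":0},
  {"delta_pos":[-0.1,-0.1,10.6],"twist":[0,0,0],"gripper":0},
])

```text
clock: 2.25
tool_pos: [0.3858, 0.2788, 0.1864]
orientation: [0.001, 0.153, 0.988, 0.001]
ft_force: [-0.7, 0.7, 7.6]
opening: 0.0473
grasp_force: 25.1
```

```bash
python3 go.py .385,.279,.29 .636,-.131,.30 .636,-.131,.21
```

```text
t 2.25 [0.3858 0.2788 0.1864] psi 72.4 q [ 0.63 -0.06 -0.4   1.23  0.    0.93] open 0.0473
.385,.279,.29 cm [  0.07   0.02 -10.36] tw [ 0.2  0.1 -0. ]
.636,-.131,.30 cm [-36.26 -31.45 -11.4 ] tw [ 0.2  0.1 -0. ]
.636,-.131,.21 cm [-36.25 -31.48  -2.4 ] tw [ 0.2  0.1 -0. ]
```

>>> move_arm([
  {"delta_pos":[0,0,-4],"twist":[0,0,0],"gripper":0},
  {"delta_pos":[0,0,-8],"twist":[0,0,0],"gripper":0},
  {"delta_pos":[0,0,-11.4],"twist":[0,0,0],"gripper":0},
  {"delta_pos":[-3,-2.6,-11.4],"twist":[0,0,0],"gripper":0},
  {"delta_pos":[-6.5,-5.6,-11.4],"twist":[0,0,0],"gripper":0},
  {"delta_pos":[-10.2,-8.8,-11.4],"twist":[0,0,0],"gripper":0},
  {"delta_pos":[-13.9,-12,-11.4],"twist":[0,0,0],"gripper":0},
  {"delta_pos":[-17.6,-15.2,-11.4],"twist":[0,0,0],"gripper":0},
  {"delta_pos":[-21.3,-18.4,-11.4],"twist":[0,0,0],"gripper":0},
  {"delta_pos":[-25,-21.6,-11.4],"twist":[0,0,0],"gripper":0},
  {"delta_pos":[-28.7,-24.8,-11.4],"twist":[0,0,0],"gripper":0},
  {"delta_pos":[-32,-27.8,-11.4],"twist":[0,0,0],"gripper":0},
])

```text
clock: 3.45
tool_pos: [0.6071, -0.0859, 0.2992]
orientation: [0.001, 0.154, 0.988, -0.0]
ft_force: [1.3, 0.5, -1.0]
opening: 0.0472
grasp_force: 26.3
```

```bash
python3 go.py .636,-.131,.30 .636,-.131,.21
```

```text
t 3.45 [ 0.6071 -0.0859  0.2992] psi 72.3 q [-0.14  0.22  0.13  1.47 -0.    0.17] open 0.0472
.636,-.131,.30 cm [-4.13 -3.42 -0.07] tw [ 0.   0.1 -0.1]
.636,-.131,.21 cm [-4.12 -3.42  8.93] tw [ 0.   0.1 -0.1]
```

>>> move_arm([
  {"delta_pos":[-2.5,-2,0],"twist":[0,0,0],"gripper":0},
  {"delta_pos":[-4.1,-3.5,2],"twist":[0,0,0],"gripper":0},
  {"delta_pos":[-4.1,-3.5,5],"twist":[0,0,0],"gripper":0},
  {"delta_pos":[-4.1,-3.5,5],"twist":[0,0,0],"gripper":0},
  {"delta_pos":[-4.1,-3.5,5],"twist":[0,0,0],"gripper":0},
])

```text
clock: 3.95
tool_pos: [0.6344, -0.1292, 0.2491]
orientation: [-0.0, 0.153, 0.988, 0.0]
ft_force: [0.3, 0.1, 0.2]
opening: 0.0474
grasp_force: 26.3
```

```bash
python3 go.py .636,-.131,.21; python3 -c "
from h import *
snap('side','s1')"
```

```text
t 3.95 [ 0.6344 -0.1292  0.2491] psi 72.4 q [-0.2   0.32  0.14  1.4   0.    0.11] open 0.0474
.636,-.131,.21 cm [-0.21 -0.12  3.91] tw [-0.  -0.1 -0. ]
```

View pics/s1.png

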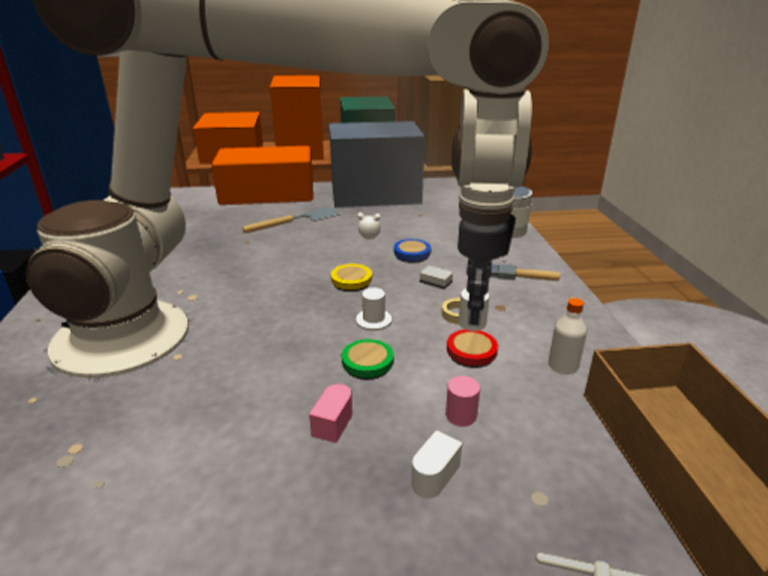

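The drum (475,308) hangs upright over the red stand (472,347). I'll lower it, release and lift off.

>>> move_arm([
  {"delta_pos":[-0.2,-0.1,2],"twist":[0,0,0],"gripper":0},
  {"delta_pos":[-0.2,-0.1,3.2],"twist":[0,0,0],"gripper":0},
  {"delta_pos":[-0.2,-0.1,3.9],"twist":[0,0,0],"gripper":0},
  {"delta_pos":[-0.2,-0.1,3.9],"twist":[0,0,0],"gripper":0},
  {"delta_pos":[-0.2,-0.1,3.9],"twist":[0,0,0],"gripper":0},
  {"delta_pos":[-0.2,-0.1,3.9],"twist":[0,0,0],"gripper":1},
  {"delta_pos":[-0.2,-0.1,3.9],"twist":[0,0,0],"gripper":1},
  {"delta_pos":[-0.2,-0.1,3.9],"twist":[0,0,0],"gripper":1},
  {"delta_pos":[-0.2,-0.1,3.9],"twist":[0,0,0],"gripper":1},
  {"delta_pos":[-0.2,-0.1,0],"twist":[0,0,0],"gripper":1},
  {"delta_pos":[-0.2,-0.1,-4.5],"twist":[0,0,0],"gripper":1},
  {"delta_pos":[-0.2,-0.1,-7],"twist":[0,0,0],"gripper":1},
])

```text
clock: 5.2
tool_pos: [0.6363, -0.1309, 0.3225]
orientation: [0.002, 0.153, 0.988, -0.0]
ft_force: [-0.1, -0.7, 0.2]
opening: 0.0853
grasp_force: 0.0
```

```bash
python3 go.py .473,-.0045,.30 .473,-.0045,.191
```

```text
t 5.2 [ 0.6363 -0.1309  0.3225] psi 72.4 q [-0.2   0.31  0.28  1.53 -0.    0.1 ] open 0.0853
.473,-.0045,.30 cm [19.4   7.1   2.19] tw [ 0.   0.2 -0. ]
.473,-.0045,.191 cm [19.44  7.1  13.09] tw [ 0.   0.2 -0. ]
```

>>> move_arm([
  {"delta_pos":[4,1.5,0.5],"twist":[0,0,0],"gripper":1},
  {"delta_pos":[8.4,3.1,1],"twist":[0,0,0],"gripper":1},
  {"delta_pos":[12.8,4.7,1.5],"twist":[0,0,0],"gripper":1},
  {"delta_pos":[17,6.2,2],"twist":[0,0,0],"gripper":1},
  {"delta_pos":[19.4,7.1,2.2],"twist":[0,0,0],"gripper":1},
  {"delta_pos":[19.4,7.1,4],"twist":[0,0,0],"gripper":1},
  {"delta_pos":[19.4,7.1,4],"twist":[0,0,0],"gripper":1},
  {"delta_pos":[19.4,7.1,4],"twist":[0,0,0],"gripper":1},
])

```text
clock: 6.0
tool_pos: [0.4729, -0.0045, 0.2789]
orientation: [-0.0, 0.153, 0.988, -0.0]
ft_force: [0.1, 0.3, -0.2]
opening: 0.0852
grasp_force: 0.0
```

```bash
python3 go.py .473,-.0045,.191; python3 -c "
from h import *
snap('wrist','w2')"
```

```text
t 6.0 [ 0.4729 -0.0045  0.2789] psi 72.4 q [-0.01 -0.11 -0.26  1.42 -0.    0.3 ] open 0.0852
.473,-.0045,.191 cm [-0.01  0.01  8.79] tw [-0. -0. -0.]
```

View pics/w2.png

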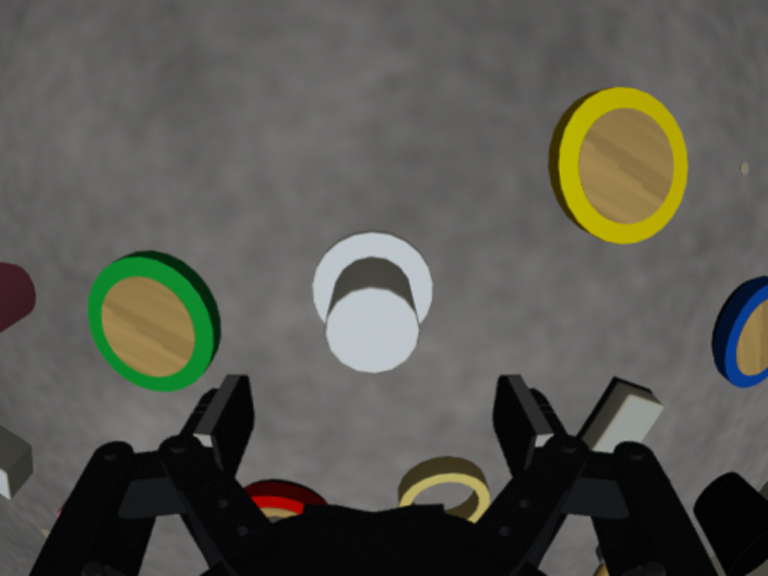

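The hat crown (372,330) is centred between the fingers. Grip and lift next.

>>> move_arm([
  {"delta_pos":[0,0,4.5],"twist":[0,0,0],"gripper":1},
  {"delta_pos":[0,0,8],"twist":[0,0,0],"gripper":1},
  {"delta_pos":[0,0,8.7],"twist":[0,0,0],"gripper":1},
  {"delta_pos":[0,0,8.7],"twist":[0,0,0],"gripper":1},
  {"delta_pos":[0,0,8.7],"twist":[0,0,0],"gripper":0},
  {"delta_pos":[0,0,8.7],"twist":[0,0,0],"gripper":0},
  {"delta_pos":[0,0,8.7],"twist":[0,0,0],"gripper":0},
  {"delta_pos":[0,0,8.7],"twist":[0,0,0],"gripper":0},
  {"delta_pos":[0,0,8.7],"twist":[0,0,0],"gripper":0},
  {"delta_pos":[0,0,8.7],"twist":[0,0,0],"gripper":0},
  {"delta_pos":[0,0,8.7],"twist":[0,0,0],"gripper":0},
])

```text
clock: 7.15
tool_pos: [0.4734, -0.0045, 0.1933]
orientation: [0.001, 0.153, 0.988, 0.0]
ft_force: [-1.1, 0.7, 7.2]
opening: 0.0435
grasp_force: 24.8
```

```bash
python3 go.py .473,-.0045,.305 .596,.273,.305 .596,.273,.25
```

```text
t 7.15 [ 0.4734 -0.0045  0.1933] psi 72.4 q [-0.01 -0.07 -0.4   1.25 -0.    0.3 ] open 0.0435
.473,-.0045,.305 cm [ 1.000e-02 -1.000e-02 -1.117e+01] tw [ 0.   0.1 -0. ]
.596,.273,.305 cm [ -3.3   30.17 -11.14] tw [ 0.   0.1 -0. ]
.596,.273,.25 cm [-3.29 30.16 -5.64] tw [ 0.   0.1 -0. ]
```

>>> move_arm([
  {"delta_pos":[0,0,-4],"twist":[0,0,0],"gripper":0},
  {"delta_pos":[0,0,-8],"twist":[0,0,0],"gripper":0},
  {"delta_pos":[-0.2,2,-11.2],"twist":[0,0,0],"gripper":0},
  {"delta_pos":[-0.6,6,-11.2],"twist":[0,0,0],"gripper":0},
  {"delta_pos":[-1.1,10.4,-11.2],"twist":[0,0,0],"gripper":0},
  {"delta_pos":[-1.6,14.9,-11.2],"twist":[0,0,0],"gripper":0},
  {"delta_pos":[-2.1,19.4,-11.2],"twist":[0,0,0],"gripper":0},
  {"delta_pos":[-2.6,23.9,-11.2],"twist":[0,0,0],"gripper":0},
  {"delta_pos":[-3.1,28,-11.2],"twist":[0,0,0],"gripper":0},
  {"delta_pos":[-3.3,30.2,-9],"twist":[0,0,0],"gripper":0},
  {"delta_pos":[-3.3,30.2,-5.7],"twist":[0,0,0],"gripper":0},
  {"delta_pos":[-3.3,30.2,-5.7],"twist":[0,0,0],"gripper":0},
])

```text
clock: 8.35
tool_pos: [0.5948, 0.2737, 0.2439]
orientation: [-0.003, 0.153, 0.988, -0.002]
ft_force: [-0.5, -0.4, -0.4]
opening: 0.0437
grasp_force: 25.9
```

```bash
python3 go.py .596,.273,.216;  python3 -c "
from h import *
snap('side','s2')"
```

```text
t 8.35 [0.5948 0.2737 0.2439] psi 72.4 q [ 0.43  0.34  0.16  1.4  -0.    0.74] open 0.0437
.596,.273,.216 cm [-0.15 -0.01  2.79] tw [-0.3 -0.3  0. ]
```

View pics/s2.png

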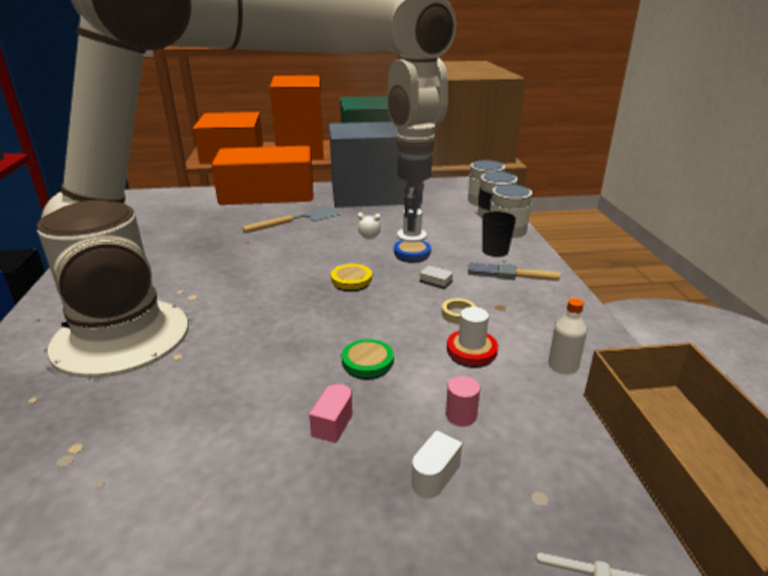

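The drum stands in the middle of the red stand (474,330) and the hat is held over blue. I'll let the arm settle before lowering.

>>> move_arm([
  {"delta_pos":[0,0,0],"twist":[0,0,0],"gripper":0},
  {"delta_pos":[0,0,0],"twist":[0,0,0],"gripper":0},
  {"delta_pos":[0,0,0],"twist":[0,0,0],"gripper":0},
])

```text
clock: 8.7
tool_pos: [0.5961, 0.273, 0.2507]
orientation: [0.001, 0.154, 0.988, 0.001]
ft_force: [0.2, 0.2, -0.5]
opening: 0.0433
grasp_force: 25.9
```

```bash
python3 go.py .596,.273,.216
```

```text
t 8.7 [0.5961 0.273  0.2507] psi 72.3 q [ 0.43  0.33  0.17  1.4  -0.    0.74] open 0.0433
.596,.273,.216 cm [ 0.02 -0.01  3.47] tw [ 0.1  0.1 -0.1]
```

>>> move_arm([
  {"delta_pos":[0,0,1.5],"twist":[0,0,0],"gripper":0},
  {"delta_pos":[0,0,2.7],"twist":[0,0,0],"gripper":0},
  {"delta_pos":[0,0,3.4],"twist":[0,0,0],"gripper":0},
  {"delta_pos":[0,0,3.4],"twist":[0,0,0],"gripper":0},
  {"delta_pos":[0,0,3.4],"twist":[0,0,0],"gripper":0},
  {"delta_pos":[0,0,3.4],"twist":[0,0,0],"gripper":1},
  {"delta_pos":[0,0,3.4],"twist":[0,0,0],"gripper":1},
  {"delta_pos":[0,0,3.4],"twist":[0,0,0],"gripper":1},
  {"delta_pos":[0,0,3.4],"twist":[0,0,0],"gripper":1},
  {"delta_pos":[0,0,0],"twist":[0,0,0],"gripper":1},
  {"delta_pos":[0,0,-4.5],"twist":[0,0,0],"gripper":1},
  {"delta_pos":[0,0,-6],"twist":[0,0,0],"gripper":1},
])

```text
clock: 9.9
tool_pos: [0.5961, 0.2735, 0.3135]
orientation: [0.002, 0.153, 0.988, 0.002]
ft_force: [-0.4, -0.3, 0.9]
opening: 0.0854
grasp_force: 0.0
```

```bash
python3 go.py .502,.3935,.28 .502,.3935,.181
```

```text
t 9.9 [0.5961 0.2735 0.3135] psi 72.4 q [0.43 0.33 0.28 1.52 0.   0.74] open 0.0854
.502,.3935,.28 cm [12.62  8.57  3.33] tw [ 0.2  0.2 -0. ]
.502,.3935,.181 cm [12.66  8.53 13.23] tw [ 0.2  0.2 -0. ]
```

>>> move_arm([
  {"delta_pos":[4,2.7,0],"twist":[0,0,0],"gripper":1},
  {"delta_pos":[8,5.4,0],"twist":[0,0,0],"gripper":1},
  {"delta_pos":[12,8,0.5],"twist":[0,0,0],"gripper":1},
  {"delta_pos":[12.6,8.5,2],"twist":[0,0,0],"gripper":1},
  {"delta_pos":[12.6,8.5,3.3],"twist":[0,0,0],"gripper":1},
  {"delta_pos":[12.6,8.5,3.3],"twist":[0,0,0],"gripper":1},
  {"delta_pos":[12.6,8.5,3.3],"twist":[0,0,0],"gripper":1},
])

```text
clock: 10.6
tool_pos: [0.5023, 0.3914, 0.2751]
orientation: [-0.0, 0.154, 0.988, -0.001]
ft_force: [0.1, -0.4, 1.3]
opening: 0.0854
grasp_force: 0.0
```

```bash
python3 go.py .502,.3935,.181; python3 -c "
from h import *
snap('wrist','w3')"
```

```text
t 10.6 [0.5023 0.3914 0.2751] psi 72.3 q [ 0.66  0.28  0.15  1.44 -0.    0.97] open 0.0854
.502,.3935,.181 cm [0.08 0.2  9.41] tw [-0.1 -0.  -0.1]
```

View pics/w3.png

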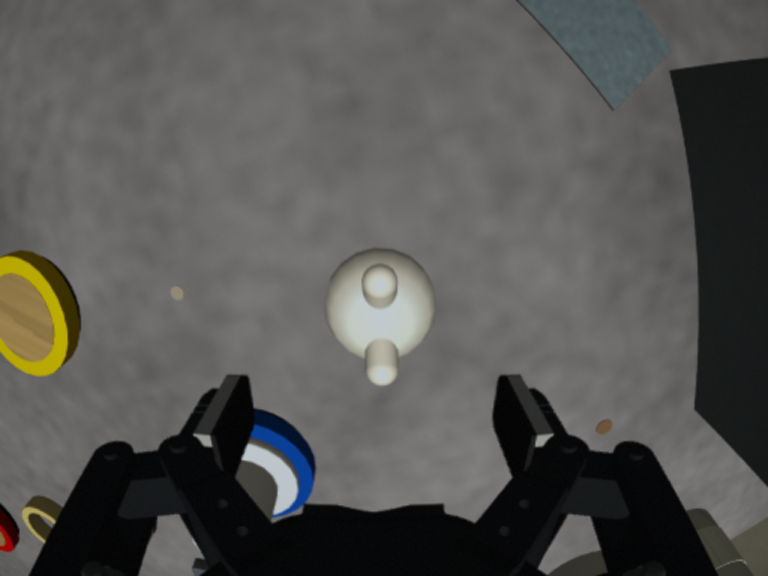

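Head ball is centred at about 380,303, some 4 mm to tool +y, and its ears lie across the closing line. Correct for that and grip.

>>> move_arm([
  {"delta_pos":[0.1,0.4,4],"twist":[0,0,0],"gripper":1},
  {"delta_pos":[0.1,0.4,8],"twist":[0,0,0],"gripper":1},
  {"delta_pos":[0.1,0.4,9.8],"twist":[0,0,0],"gripper":1},
  {"delta_pos":[0.1,0.4,9.8],"twist":[0,0,0],"gripper":1},
  {"delta_pos":[0.1,0.4,9.8],"twist":[0,0,0],"gripper":0},
  {"delta_pos":[0.1,0.4,9.8],"twist":[0,0,0],"gripper":0},
  {"delta_pos":[0.1,0.4,9.8],"twist":[0,0,0],"gripper":0},
  {"delta_pos":[0.1,0.4,9.8],"twist":[0,0,0],"gripper":0},
  {"delta_pos":[0.1,0.4,9.8],"twist":[0,0,0],"gripper":0},
  {"delta_pos":[0.1,0.4,9.8],"twist":[0,0,0],"gripper":0},
])

```text
clock: 11.65
tool_pos: [0.5025, 0.3968, 0.1803]
orientation: [0.002, 0.153, 0.988, 0.001]
ft_force: [1.2, -2.2, 6.7]
opening: 0.0571
grasp_force: 26.7
```

```bash
python3 go.py .442,.155,.30 .442,.155,.245
```

```text
t 11.65 [0.5025 0.3968 0.1803] psi 72.3 q [ 0.67  0.32  0.02  1.26 -0.    0.98] open 0.0571
.442,.155,.30 cm [ -1.6  -24.85 -12.04] tw [ 0.2  0.2 -0.1]
.442,.155,.245 cm [ -1.59 -24.86  -6.54] tw [ 0.2  0.2 -0.1]
```

>>> move_arm([
  {"delta_pos":[0,0,-4],"twist":[0,0,0],"gripper":0},
  {"delta_pos":[0,0,-8],"twist":[0,0,0],"gripper":0},
  {"delta_pos":[-0.1,-2,-11],"twist":[0,0,0],"gripper":0},
  {"delta_pos":[-0.4,-6,-12],"twist":[0,0,0],"gripper":0},
  {"delta_pos":[-0.7,-10.4,-12],"twist":[0,0,0],"gripper":0},
  {"delta_pos":[-1,-15,-12],"twist":[0,0,0],"gripper":0},
  {"delta_pos":[-1.3,-19.6,-12],"twist":[0,0,0],"gripper":0},
  {"delta_pos":[-1.6,-23.5,-11],"twist":[0,0,0],"gripper":0},
  {"delta_pos":[-1.6,-24.9,-8],"twist":[0,0,0],"gripper":0},
  {"delta_pos":[-1.6,-24.9,-6.5],"twist":[0,0,0],"gripper":0},
  {"delta_pos":[-1.6,-24.9,-6.5],"twist":[0,0,0],"gripper":0},
  {"delta_pos":[-1.6,-24.9,-6.5],"twist":[0,0,0],"gripper":0},
])

```text
clock: 12.85
tool_pos: [0.4419, 0.1553, 0.2436]
orientation: [0.0, 0.153, 0.988, 0.0]
ft_force: [1.2, -0.3, -1.2]
opening: 0.0571
grasp_force: 27.3
```

```bash
python3 go.py .442,.155,.204
```

```text
t 12.85 [0.4419 0.1553 0.2436] psi 72.4 q [ 0.34 -0.11 -0.33  1.35  0.    0.64] open 0.0571
.442,.155,.204 cm [-0.01 -0.03  3.96] tw [0. 0. 0.]
```

>>> move_arm([
  {"delta_pos":[0,0,2],"twist":[0,0,0],"gripper":0},
  {"delta_pos":[0,0,3.3],"twist":[0,0,0],"gripper":0},
  {"delta_pos":[0,0,4],"twist":[0,0,0],"gripper":0},
  {"delta_pos":[0,0,4],"twist":[0,0,0],"gripper":0},
  {"delta_pos":[0,0,4],"twist":[0,0,0],"gripper":0},
  {"delta_pos":[0,0,4],"twist":[0,0,0],"gripper":1},
  {"delta_pos":[0,0,4],"twist":[0,0,0],"gripper":1},
  {"delta_pos":[0,0,4],"twist":[0,0,0],"gripper":1},
  {"delta_pos":[0,0,4],"twist":[0,0,0],"gripper":1},
  {"delta_pos":[0,0,0],"twist":[0,0,0],"gripper":1},
  {"delta_pos":[0,0,-4.5],"twist":[0,0,0],"gripper":1},
  {"delta_pos":[0,0,-8],"twist":[0,0,0],"gripper":1},
])

```text
clock: 14.05
tool_pos: [0.4414, 0.1544, 0.325]
orientation: [0.001, 0.153, 0.988, 0.0]
ft_force: [0.2, -0.1, 0.9]
opening: 0.0856
grasp_force: 0.0
```

```bash
python3 go.py .5146,-.393,.32,138.5; python3 -c "
from h import *
snap('side','s3')"
```

```text
t 14.05 [0.4414 0.1544 0.325 ] psi 72.4 q [ 0.34 -0.13 -0.19  1.51 -0.    0.64] open 0.0856
.5146,-.393,.32,138.5 cm [-23.56 -49.95   0.49] tw [  0.    0.1 -66.1]
```

View pics/s3.png

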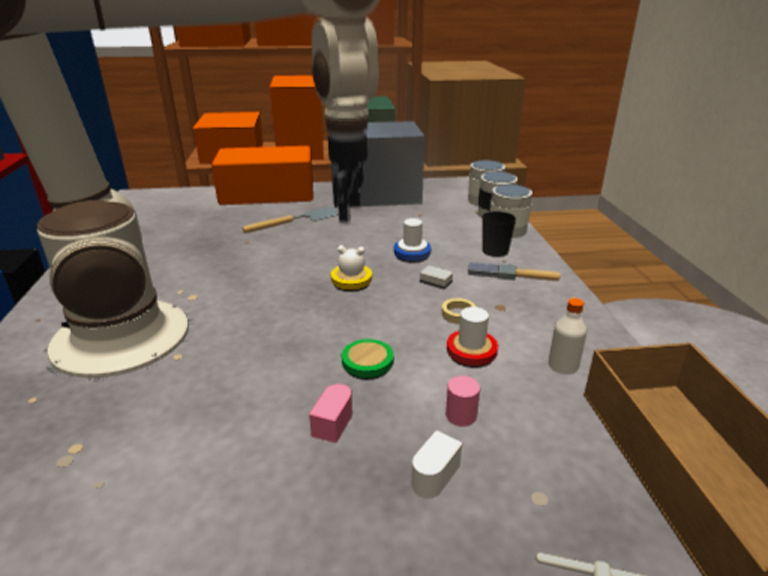

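Head on yellow (351,262), hat on blue (412,235) and drum on red all look upright and centred. The foot is next.

>>> move_arm([
  {"delta_pos":[-1.8,-3.8,0],"twist":[0,0,-6],"gripper":1},
  {"delta_pos":[-3.8,-8,0],"twist":[0,0,-12],"gripper":1},
  {"delta_pos":[-5.8,-12.3,0],"twist":[0,0,-18],"gripper":1},
  {"delta_pos":[-7.8,-16.6,0],"twist":[0,0,-24],"gripper":1},
  {"delta_pos":[-9.8,-20.9,0],"twist":[0,0,-30],"gripper":1},
  {"delta_pos":[-11.8,-25.2,0],"twist":[0,0,-36],"gripper":1},
  {"delta_pos":[-13.8,-29.5,0],"twist":[0,0,-42],"gripper":1},
  {"delta_pos":[-15.9,-33.8,0],"twist":[0,0,-48],"gripper":1},
  {"delta_pos":[-18,-38.1,0],"twist":[0,0,-54],"gripper":1},
  {"delta_pos":[-20,-42.3,0],"twist":[0,0,-60],"gripper":1},
  {"delta_pos":[-22,-46.5,0],"twist":[0,0,-66],"gripper":1},
  {"delta_pos":[-23.5,-49.9,0.5],"twist":[0,0,-66],"gripper":1},
])

```text
clock: 15.3
tool_pos: [0.5143, -0.3949, 0.3176]
orientation: [0.0, -0.411, 0.912, -0.0]
ft_force: [0.8, 0.3, -0.5]
opening: 0.0853
grasp_force: 0.0
```

>>> move_arm([
  {"delta_pos":[0,0,2],"twist":[0,0,0],"gripper":1},
  {"delta_pos":[0,0,4],"twist":[0,0,0],"gripper":1},
  {"delta_pos":[0,0,4],"twist":[0,0,0],"gripper":1},
  {"delta_pos":[0,0,4],"twist":[0,0,0],"gripper":1},
])

```text
clock: 15.7
tool_pos: [0.5142, -0.3921, 0.2777]
orientation: [-0.0, -0.41, 0.912, 0.0]
ft_force: [0.2, -0.6, -0.3]
opening: 0.0852
grasp_force: 0.0
```

```bash
python3 go.py .5146,-.393,.178,138.5; python3 -c "
from h import *
snap('wrist','w4')"
```

```text
t 15.7 [ 0.5142 -0.3921  0.2777] psi 138.4 q [-0.65  0.31  0.19  1.45 -0.   -1.5 ] open 0.0852
.5146,-.393,.178,138.5 cm [ 0.04 -0.09  9.97] tw [ 0.  -0.  -0.1]
```

View pics/w4.png

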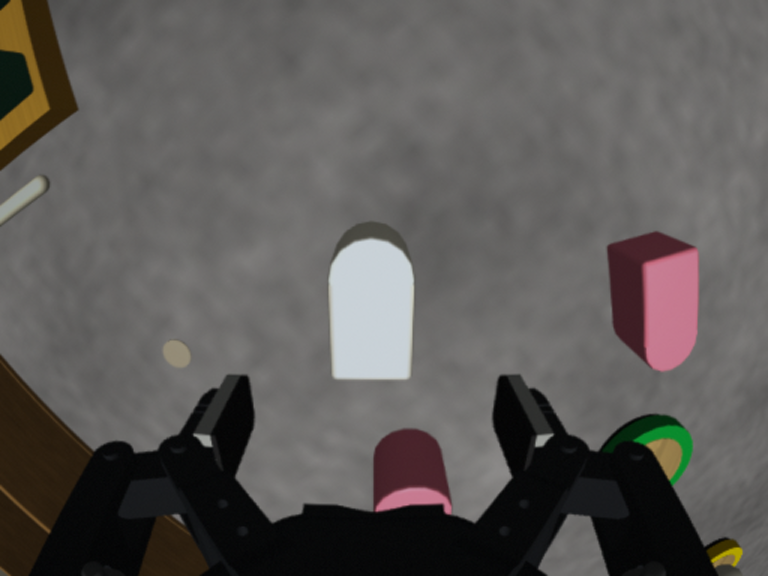

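The foot (372,310) is aligned and centred, with its toe in tool +x, and the pink parts are clear. Grip.

>>> move_arm([
  {"delta_pos":[0,-0.1,4.5],"twist":[0,0,0],"gripper":1},
  {"delta_pos":[0,-0.1,8.5],"twist":[0,0,0],"gripper":1},
  {"delta_pos":[0,-0.1,9.9],"twist":[0,0,0],"gripper":1},
  {"delta_pos":[0,-0.1,9.9],"twist":[0,0,0],"gripper":1},
  {"delta_pos":[0,-0.1,9.9],"twist":[0,0,0],"gripper":0},
  {"delta_pos":[0,-0.1,9.9],"twist":[0,0,0],"gripper":0},
  {"delta_pos":[0,-0.1,9.9],"twist":[0,0,0],"gripper":0},
  {"delta_pos":[0,-0.1,9.9],"twist":[0,0,0],"gripper":0},
  {"delta_pos":[0,-0.1,9.9],"twist":[0,0,0],"gripper":0},
  {"delta_pos":[0,-0.1,9.9],"twist":[0,0,0],"gripper":0},
  {"delta_pos":[0,-0.1,9.9],"twist":[0,0,0],"gripper":0},
])

```text
clock: 16.85
tool_pos: [0.5156, -0.3933, 0.1808]
orientation: [0.001, -0.41, 0.912, -0.001]
ft_force: [-0.5, 0.2, 6.7]
opening: 0.0415
grasp_force: 26.1
```

```bash
python3 go.py .45,-.1405,.31,138.5 .45,-.1405,.24,138.5
```

```text
t 16.85 [ 0.5156 -0.3933  0.1808] psi 138.4 q [-0.65  0.34  0.04  1.27  0.   -1.5 ] open 0.0415
.45,-.1405,.31,138.5 cm [-14.54  21.66 -12.98] tw [-0.2  0.  -0.1]
.45,-.1405,.24,138.5 cm [-14.54  21.68  -5.98] tw [-0.2  0.  -0.1]
```

>>> move_arm([
  {"delta_pos":[0,0,-4],"twist":[0,0,0],"gripper":0},
  {"delta_pos":[0,0,-8],"twist":[0,0,0],"gripper":0},
  {"delta_pos":[0,0,-12],"twist":[0,0,0],"gripper":0},
  {"delta_pos":[-1.7,2.5,-13],"twist":[0,0,0],"gripper":0},
  {"delta_pos":[-4,6,-13],"twist":[0,0,0],"gripper":0},
  {"delta_pos":[-6.5,9.7,-13],"twist":[0,0,0],"gripper":0},
  {"delta_pos":[-9,13.4,-13],"twist":[0,0,0],"gripper":0},
  {"delta_pos":[-11.5,17.1,-13],"twist":[0,0,0],"gripper":0},
  {"delta_pos":[-13.6,20.3,-12],"twist":[0,0,0],"gripper":0},
  {"delta_pos":[-14.5,21.7,-9],"twist":[0,0,0],"gripper":0},
  {"delta_pos":[-14.5,21.7,-6],"twist":[0,0,0],"gripper":0},
  {"delta_pos":[-14.5,21.7,-6],"twist":[0,0,0],"gripper":0},
])

```text
clock: 18.05
tool_pos: [0.4481, -0.1395, 0.2361]
orientation: [-0.002, -0.41, 0.912, 0.001]
ft_force: [-0.0, -0.3, -0.3]
opening: 0.0414
grasp_force: 25.9
```

>>> move_arm([
  {"delta_pos":[0,0,0],"twist":[0,0,0],"gripper":0},
  {"delta_pos":[0,0,0],"twist":[0,0,0],"gripper":0},
  {"delta_pos":[0,0,0],"twist":[0,0,0],"gripper":0},
])

```text
clock: 18.35
tool_pos: [0.4498, -0.1409, 0.2403]
orientation: [0.001, -0.409, 0.912, -0.001]
ft_force: [-0.1, 0.6, -1.3]
opening: 0.0421
grasp_force: 25.9
```

```bash
python3 go.py .45,-.1405,.2035,138.5
```

```text
t 18.35 [ 0.4498 -0.1409  0.2403] psi 138.3 q [-0.3  -0.1  -0.33  1.34  0.   -1.15] open 0.0421
.45,-.1405,.2035,138.5 cm [-0.04  0.02  3.68] tw [-0.1  0.1 -0.2]
```

>>> move_arm([
  {"delta_pos":[0,0,2],"twist":[0,0,0],"gripper":0},
  {"delta_pos":[0,0,3],"twist":[0,0,0],"gripper":0},
  {"delta_pos":[0,0,3.6],"twist":[0,0,0],"gripper":0},
  {"delta_pos":[0,0,3.6],"twist":[0,0,0],"gripper":0},
  {"delta_pos":[0,0,3.6],"twist":[0,0,0],"gripper":0},
  {"delta_pos":[0,0,3.6],"twist":[0,0,0],"gripper":1},
  {"delta_pos":[0,0,3.6],"twist":[0,0,0],"gripper":1},
  {"delta_pos":[0,0,3.6],"twist":[0,0,0],"gripper":1},
  {"delta_pos":[0,0,3.6],"twist":[0,0,0],"gripper":1},
  {"delta_pos":[0,0,0],"twist":[0,0,0],"gripper":1},
  {"delta_pos":[0,0,-4.5],"twist":[0,0,0],"gripper":1},
  {"delta_pos":[0,0,-9],"twist":[0,0,0],"gripper":1},
])

```text
clock: 19.55
tool_pos: [0.4489, -0.1403, 0.3298]
orientation: [-0.0, -0.41, 0.912, 0.0]
ft_force: [1.6, -0.4, 0.1]
opening: 0.0853
grasp_force: 0.0
```

>>> move_arm([
  {"delta_pos":[2,3,-5],"twist":[0,0,0],"gripper":1},
  {"delta_pos":[4,6,-8],"twist":[0,0,0],"gripper":1},
  {"delta_pos":[7,9,-9],"twist":[0,0,0],"gripper":1},
  {"delta_pos":[10,12,-9],"twist":[0,0,0],"gripper":1},
  {"delta_pos":[12,14,-9],"twist":[0,0,0],"gripper":1},
  {"delta_pos":[13,15,-9],"twist":[0,0,0],"gripper":1},
  {"delta_pos":[13,15,-9],"twist":[0,0,0],"gripper":1},
])

```text
clock: 20.25
tool_pos: [0.2498, -0.1379, 0.4191]
orientation: [0.001, -0.409, 0.913, -0.001]
ft_force: [0.6, 0.6, 0.6]
opening: 0.0854
grasp_force: 0.0
```

```bash
python3 -c "
from h import *
snap('side','s4');r=snap('top','t4')
cv2.imwrite('pics/t4.png',cv2.resize(r['image'][120:270,130:400,::-1],None,fx=2.9,fy=2.9,interpolation=cv2.INTER_CUBIC))"; python3 go.py
```

```text
t 20.35 [ 0.2513 -0.1381  0.4186] psi 138.3 q [-0.5  -0.53 -0.3   1.8   0.   -1.35] open 0.0855
```

View pics/s4.png

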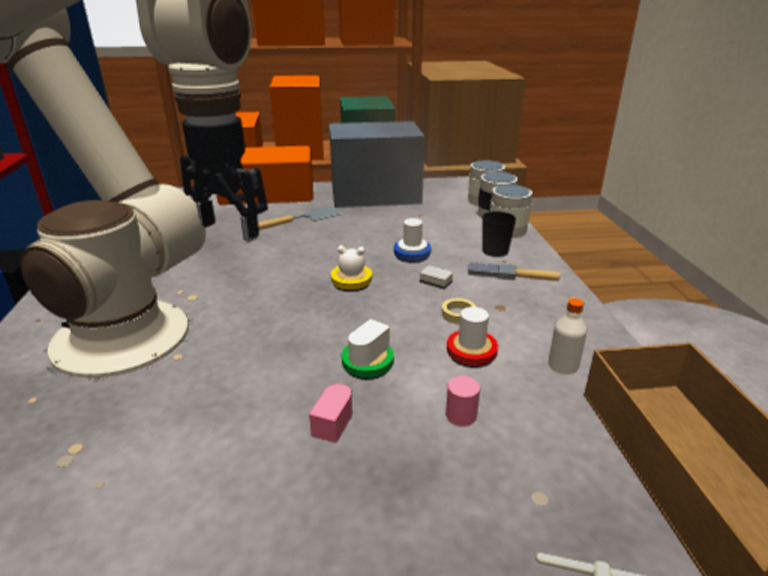

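View pics/t4.png

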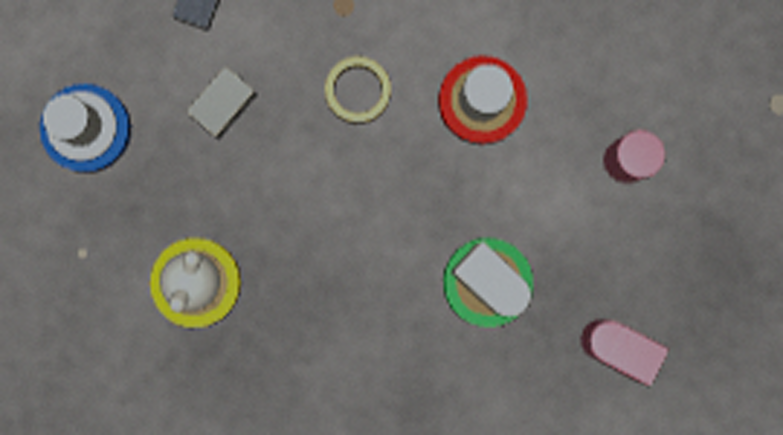

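All four parts look upright and centred on their stands, and the pink parts haven't moved. I'll check the offsets in numbers before handing in.

```bash
python3 - <<'E'
from h import *
r=pickle.load(open('pics/t4.pkl','rb'))
for n,u,v,z,s in(('foot',493,279,.07,(.45,-.1405)),('drum',488,90,.084,(.636,-.131)),('hat',68,120,.088,(.596,.273)),('head',190,282,.05,(.442,.155))):
    print(n,((at(r,u/2.9+129.7,v/2.9+119.7,z)[:2]-s)*1000).round(1))
E
```

```text
foot [2.3 1.3]
drum [-2.8  1.9]
hat [-3.8 -3. ]
head [-0.3 -0.1]
```

```bash
python3 -c "
from rig import bot
print(bot.hand_in())"
```

```text
the job is handed in; nothing more can be done
None
```

I placed all four white parts upright on the stands of their colours, by my camera measurements within about 5 mm of centre. The pink parts look unmoved, and I handed the job in at about 20 s on the robot's clock; no verdict came back.

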